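# Release and open the booklet press

### The job

The booklet in the bench press has dried. Turn the lock knob on the press's sloping front panel anticlockwise until it clicks over its detent into the open position and stays there, then raise the hinged platen by its bar handle past its balance point, until the struts hold it wide open by themselves, and let go. Do not shift or knock over the iron weight and the tape roll that lie near the press.

Things in the scene. Friction and masses are not known exactly. Their poses are not given: they have to be found in the camera images.
- press: grey bench press 310 mm wide, 320 mm deep, fixed on the bench, turned about the vertical. Origin: centre of its underside; -x is its front, +y its left seen from the front, z up. From x = -180 (z = 18 mm) to x = -85 mm (z = 85 mm) its front is a panel sloping 35.2 deg; outward normal (-0.576, 0, 0.817), up-slope (0.817, 0, 0.576). Knob on the panel's left; flat gauge on its right
- knob_grip (a point): centre of the lock knob's black grip bar, on the knob's axis, 36 mm out from the panel. The bar is 72 mm long, 18 mm wide and 26 mm tall (22 to 48 mm out from the panel), with a white line on its pointed end. The point's z axis is the knob's axis, the panel's outward normal (35 deg from vertical, leaning to the front); its x axis runs along the bar to the pointed end
- lock_knob (a joint): turn of the knob, rad, growing anticlockwise seen from in front. 0: locked, bar points straight up the slope; 1.45: open, bar nearly crosswise, points left; stops at both ends. A spring detent pushes it back to 0 below 0.87 and snaps it on to 1.45 above 0.87; it takes up to 0.2 N m. A hook on its shaft holds the platen down until it is open
- platen: hinged top of the press; origin at the middle of its bar handle, axes as the press's when shut. It turns about a level axis along the press's y at x = 120, z = 100 mm in the press's frame (at the back), to a stop at 1.3 rad. Let go below 0.45 rad it falls shut; above about 0.65 two gas struts carry it slowly to the stop and hold it. Raising takes up to 5 N at the handle; impossible while locked
- handle (a point): middle of the round steel bar handle along the platen's front edge: 14 mm thick, 104 mm long along the press's y, 117 mm above the bench when shut, 255 mm in front of and 17 mm above the hinge axis. It stands on two 10 mm brackets (45 mm to either side of this point), with a gap of 48 mm between bar and platen edge for a finger to pass down; the panel lies more than 50 mm below it
- press_weight_1: bystander: iron weight with a brass knob, 45x60x70 mm, standing to the right of the press; origin at the centre of its underside
- tape_roll: bystander: roll of kraft tape, 96x96x24 mm, lying on the bench in front of the press's panel; origin at the centre of its underside

How it is judged:
On the way, in this order (a step that is already met when the one before it is completed fails the run):
1. the lock knob is turned past its detent to the open position while the platen is still shut (value of joint lock_knob above 1.3 rad and angle between platen's own z axis and vertical below 0.1 rad), for 0.2 s.
2. the platen is raised past its balance point (angle between platen's own z axis and vertical above 0.8 rad), for 0.1 s.
At the end, for the whole second after the job is handed in: the lock knob rests in its open detent (over 1.3 rad) and the platen stands open at rest (over 1.15 rad from level), held by its struts alone; the weight stands upright (value of joint lock_knob above 1.3 rad and angle between platen's own z axis and vertical above 1.15 rad and angular speed of platen below 0.1 rad/s and angle between press_weight_1's own z axis and vertical below 0.2 rad); the robot touches nothing.
It fails at once if the weight or the tape roll is shifted by more than 20 mm (distance of any of press_weight_1, tape_roll from where it was at the start of the episode above 0.02 m).
It also fails if it takes over 53 s, if anything falls off the work surface, if the arm or the gripper's body presses on something with over 40 N, if the wrist force passes 120 N, or if a joint passes its speed limit or range.

### The arm

A 7-joint arm with a two-finger parallel gripper is mounted at the origin on a cart in front of the work surface, level with it; the furniture and walls round the work are solid. World frame = base frame: x ahead of the robot, y to its left, z up, the work surface at z = 0. Lengths are in m, angles in rad, forces in N, time in s.
With the tool pointing down it reaches from about 0.425 to 0.825 m from the base axis. Payload 3.6 kg.
Tool frame: the origin (TCP) lies midway between the tips of the shut fingers; the grasp point (between the pads) lies 19 mm behind it; z points along the fingers, y is the line along which they close (so a half turn about z gives the same grasp; the last joint's range is limited). The gripper opens to 85 mm and grips with 20 to 120 N. Pads are 22 mm wide; open, the fingers measure 114 mm over their backs; the gripper's body (76 mm by 85 mm) begins 54 mm behind the grasp point. The pads swing forward as they close: fully open they stand 13 mm farther back than shut.
Start: joints at [-1.339, 0.615, -0.013, 1.423, 0.008, 1.103, -0.04], TCP at [0.166, 0.628, 0.231] pointing down, gripper open.
Joint ranges: [-3.12, 3.12], [-0.3, 2.06], [-1.34, 1.32], [0.26, 2.42], [-1.36, 4.5], [0.01, 1.98], [-2.84, 2.84]. Speed limits (rad/s): [2.79, 2.79, 3.14, 3.14, 3.14, 3.14, 3.14].

### API

Orientations are given as a unit quaternion [w, x, y, z].
In Python, from station import status, get_image, camera_info, workorder gives the robot as it stands.
- The arm moves only by the tool apply_moves, never from a script. Its argument "deltas" is a list of rows, each an object of numbers: "tx", "ty", "tz": the shift along the tool's x, y, z in units of 100 mm (1.0 is 100 mm); "rx", "ry", "rz": the turn, a rotation vector about the tool's x, y, z in units of 180 degrees (1.0 is 180 degrees); "hand": the opening, from 0 (shut) to 1 (fully open). A call has 1 to 8 rows; each row is the pose to reach, as a shift and turn from the pose commanded when the call began, along the tool's axes at that moment, turning the shorter way round; what a row does not reach only later rows make up. A row lasts 1/8 s, in which the tool goes at most 62.5 mm and 10.7 degrees, less where a joint would pass 70% of its speed; a pose out of reach is approached as far as the arm can. A call with a number of a shift or a turn outside -1 to 1 is refused whole. A call with a gripper value outside its range is refused whole. The fingers move at their own pace and stop on an object; the grip force is fixed at half the most. Time passes only in rows, so rows that repeat a pose let the fingers close. It gives the time, the measured TCP pose, the force, the opening and the grip force at its end, in the units of the state.
- status.sense(): the state, without advancing time (a new reading comes with each control period).
- get_image(name): name is "side" or "top" or "wrist"; returns (picture, depth): 420x560x3 uint8, blue, green, red; 420x560 float32, m along the optical axis (not along the pixel's ray), 0 where there is no reading.
- camera_info(name): a dict with "camera_matrix" (3x3 intrinsics, pixels), "R" (3x3) and "t" (3): a world point X has camera coordinates R X + t; the wrist camera has in their place "T_tool_cam" (4x4, takes a point from camera to tool coordinates, whose origin is the TCP and whose axes are the flange's). Camera axes: x right, y down, z forward; pixel columns grow to the right and rows downward; lengths in m; the calibration is good to about 2 mm. A picture is of the moment at which its call begins: read the wrist's pose just before it. camera_info takes no time and is no camera call.
- workorder.finish_job(): hands the job in; it is judged then, once.
The state is a dict: "time": time; "joints": joint angles; "joint_velocities": joint speeds; "joint_torque": joint torques, N m; "tcp_pos": TCP position; "orientation": TCP orientation; "wrist_force": force on the tool from outside, world axes, zero at the start; "ft_torque": the same for the moment, N m; "gripper_width": opening from 0.0 (shut) to 1.0 (fully open); "finger_force": force on a finger pad.
Only numpy, scipy, OpenCV 4.12 (cv2) and the standard library are available. Lean on these libraries where they do the work, as an engineer would, in place of code of your own. Each camera call takes 0.05 s, during which the arm holds its last target. There are 200 camera calls.

## Working session

There is one attempt and no reset: what is moved stays moved. The work goes in short steps, Python scripts to look and compute and a tool call to move; the robot and the scene stay as the last step left them, time stands still between calls to the robot, and variables do not carry over. Pictures are saved under pics/ and viewed, at most 10 in all, crops included, and the job is handed in when it is done.

Besides the shell and the picture viewer there is one more tool, called after "Request:" as a command line: name --argument value ..., lists and objects as JSON in quotes. apply_moves: Moves the arm, as the interface text tells. Its arguments: {"type":"object","properties":{"deltas":{"type":"array","items":{"type":"object","properties":{"tx":{"type":"number","minimum":-1,"maximum":1},"ty":{"type":"number","minimum":-1,"maximum":1},"tz":{"type":"number","minimum":-1,"maximum":1},"rx":{"type":"number","minimum":-1,"maximum":1},"ry":{"type":"number","minimum":-1,"maximum":1},"rz":{"type":"number","minimum":-1,"maximum":1},"hand":{"type":"number"}}}}},"required":["deltas"]}

```bash
mkdir -p pics; ls
python3 - <<'E'
from station import status,get_image,camera_info
import cv2,numpy as np
s=status.sense();print({k:np.round(v,3).tolist() for k,v in s.items()})
for n in("top","side"):
    p,d=get_image(n);cv2.imwrite(f"pics/{n}0.png",p);np.savez(f"pics/{n}0.npz",p=p,d=d)
    print(n,{k:np.round(v,3).tolist() for k,v in camera_info(n).items()})
print(camera_info("wrist"))
E
```

```text
pics
{'time': 0.0, 'joints': [-1.339, 0.616, -0.013, 1.425, 0.008, 1.103, -0.04], 'joint_velocities': [-0.001, 0.002, 0.001, 0.002, -0.002, -0.0, 0.001], 'joint_torque': [0.0, -46.922, 0.259, -17.103, 0.01, 0.01, -0.0], 'tcp_pos': [0.166, 0.628, 0.23], 'orientation': [-0.0, 0.129, 0.992, -0.001], 'wrist_force': [-0.588, 0.037, 0.601], 'ft_torque': [-0.003, 0.038, -0.007], 'finger_force': 0.0, 'gripper_width': 1.0}
top {'camera_matrix': [[416.755, 0.0, 277.435], [0.0, 416.755, 207.765], [0.0, 0.0, 1.0]], 'R': [[-0.008, -1.0, -0.012], [-0.996, 0.009, -0.089], [0.089, 0.012, -0.996]], 't': [-0.374, 0.469, 0.917]}
side {'camera_matrix': [[397.992, 0.0, 275.381], [0.0, 397.992, 210.935], [0.0, 0.0, 1.0]], 'R': [[0.928, -0.372, -0.028], [-0.164, -0.339, -0.926], [0.335, 0.864, -0.376]], 't': [-0.589, 0.029, 1.063]}
{'camera_matrix': array([[353.69990241,   0.        , 283.32050904],
       [  0.        , 353.69990241, 211.21637552],
       [  0.        ,   0.        ,   1.        ]]), 'T_tool_cam': array([[ 8.60148724e-04, -9.59661216e-01, -2.81157627e-01,
         7.08867737e-02],
       [ 9.99999498e-01,  9.70098729e-04, -2.51879469e-04,
         6.08748872e-04],
       [ 5.14469614e-04, -2.81157269e-01,  9.59661568e-01,
        -1.41901673e-01],
       [ 0.00000000e+00,  0.00000000e+00,  0.00000000e+00,
         1.00000000e+00]])}
```

View pics/top0.png

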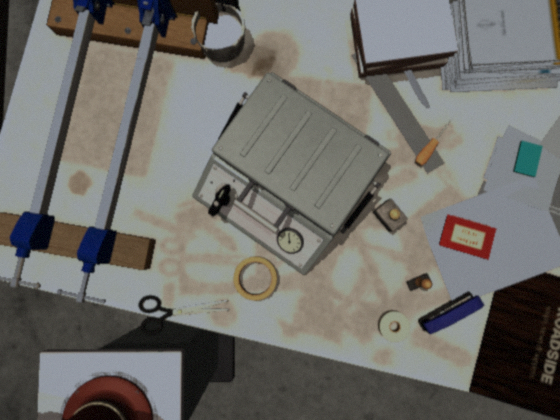

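View pics/side0.png

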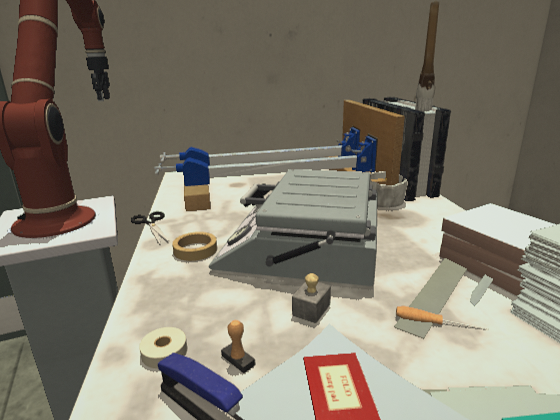

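The top view shows the press turned about 30°, with the knob at (218,198), the gauge at (290,240), the handle bar between them and the tape roll at (256,278). The weight is at (390,212). The side view agrees. Next I measure with depth.

```bash
cat > h.py <<'E'
import numpy as np,cv2
from station import camera_info
def cloud(n,d):
    c=camera_info(n);K=np.array(c["camera_matrix"]);R=np.array(c["R"]);t=np.array(c["t"])
    v,u=np.mgrid[:d.shape[0],:d.shape[1]]
    P=np.stack([(u-K[0,2])/K[0,0]*d,(v-K[1,2])/K[1,1]*d,d],-1)
    return (P-t)@R
E
python3 - <<'E'
from h import *
f=np.load("pics/top0.npz");p,d=f["p"],f["d"];W=cloud("top",d);np.set_printoptions(precision=4,suppress=True)
for u,v in[(218,198),(290,240),(256,262),(300,130),(225,190),(208,180),(265,240),(240,195),(260,212),(150,330)]:print((u,v),W[v,u])
# platen
m=((W[...,2]>.09)&(d>0)).astype(np.uint8);roi=np.zeros_like(m);roi[60:285,180:400]=1;m*=roi
n,l,st,ce=cv2.connectedComponentsWithStats(m);i=1+st[1:,4].argmax()
Q=W[l==i];print("platen z med",np.median(Q[:,2]),cv2.minAreaRect(Q[:,:2].astype(np.float32)))
print("box",cv2.boxPoints(cv2.minAreaRect(Q[:,:2].astype(np.float32))))
# whole press
m2=((W[...,2]>.012)&(d>0)).astype(np.uint8)*roi;n,l,st,ce=cv2.connectedComponentsWithStats(m2);i=1+st[1:,4].argmax()
Q=W[l==i];print("press",cv2.minAreaRect(Q[:,:2].astype(np.float32)))
# normals -> panel
S=cv2.GaussianBlur(W.astype(np.float32),(0,0),1.5)
nn=np.cross(np.gradient(S,axis=0),np.gradient(S,axis=1));nn/=np.linalg.norm(nn,axis=-1,keepdims=True)+1e-12;nn*=np.sign(nn[...,2:])
pm=(abs(nn[...,2]-.817)<.06)&(W[...,2]>.015)&(W[...,2]<.1)&(roi>0)&(nn[...,0]<-.2)
Q=W[pm]
for _ in range(4):
    c=Q.mean(0);nv=np.linalg.svd(Q-c)[2][2];nv*=np.sign(nv[2]);Q=Q[abs((Q-c)@nv)<.004]
print("panel",len(Q),nv,c,"yaw",np.degrees(np.arctan2(-nv[1],-nv[0])))
k=((p.max(2)<45)&(roi>0)&(W[...,2]>.03)).astype(np.uint8)
n,l,st,ce=cv2.connectedComponentsWithStats(k)
for i in range(1,n):
    if st[i,4]>20:print(st[i],ce[i],W[l==i].mean(0))
big=cv2.resize(p[150:290,180:360],None,fx=4,fy=4,interpolation=cv2.INTER_CUBIC);cv2.imwrite("pics/crop1.png",big)
E
```

```text
(218, 198) [ 0.4806 -0.2565  0.0972]
(290, 240) [ 0.3935 -0.4047  0.0614]
(256, 262) [ 0.3451 -0.3282 -0.0018]
(300, 130) [ 0.6117 -0.4257  0.1336]
(225, 190) [ 0.4951 -0.273   0.112 ]
(208, 180) [ 0.525  -0.228   0.0552]
(265, 240) [ 0.3943 -0.3503  0.0312]
(240, 195) [ 0.4831 -0.3047  0.1245]
(260, 212) [ 0.4537 -0.3412  0.0623]
(150, 330) [ 0.111   0.0448 -0.4304]
platen z med 0.1338778244241406 ((0.5508005619049072, -0.41147956252098083), (0.34581536054611206, 0.2786257863044739), 54.60289001464844)
box [[ 0.3371 -0.4717]
 [ 0.5642 -0.6331]
 [ 0.7645 -0.3512]
 [ 0.5374 -0.1898]]
press ((0.5334413051605225, -0.3997534215450287), (0.3471345603466034, 0.32789215445518494), 54.575904846191406)
panel 465 [-0.4311  0.2974  0.8519] [ 0.4569 -0.3413  0.0613] yaw -34.6033380777166
[362  60  38  15 281] [381.0463  66.4698] [ 0.7709 -0.6082  0.0654]
[223 104  19  28  88] [233.2841 114.2273] [ 0.6582 -0.2873  0.0938]
[209 185  22  31 299] [220.612  200.2609] [ 0.4766 -0.2606  0.0885]
[341 192  32  41 285] [356.8456 211.4211] [ 0.4519 -0.5452  0.0762]
```

View pics/crop1.png

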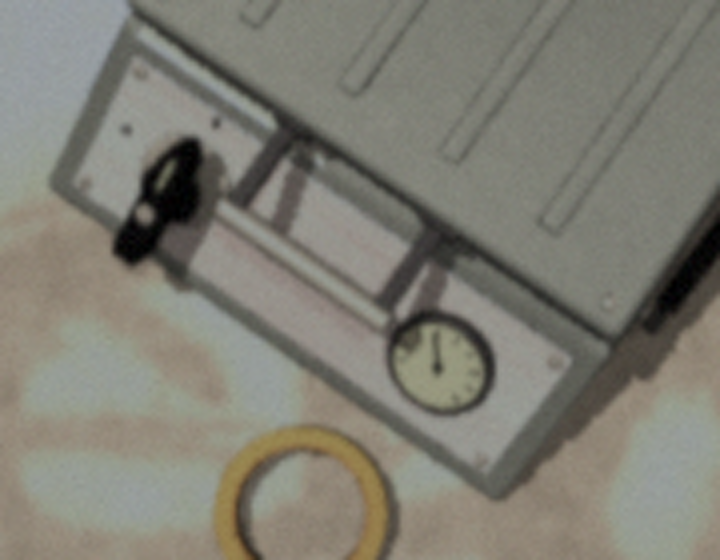

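The crop shows the bar handle running from (222,203) to (389,324), the knob bar from (125,255) to (192,148) pointing up-slope, and the tape roll in front. Next: the press frame and the approach pose.

```bash
cat >> h.py <<'E'
from scipy.spatial.transform import Rotation as Ro
def rot(q): return Ro.from_quat([q[1],q[2],q[3],q[0]])
def ray(n,u,v,z):
    c=camera_info(n);K=np.array(c["camera_matrix"]);R=np.array(c["R"]);t=np.array(c["t"])
    o=-R.T@t;d=R.T@np.linalg.solve(K,[u,v,1.]);return o+d*(z-o[2])/d[2]
def delta(s,p,Rt):
    "shift(100mm) and rotvec(/pi) in tool axes"
    R0=rot(s["orientation"]);return np.round(R0.inv().apply(np.array(p)-s["tcp_pos"])*10,3),np.round((R0.inv()*Ro.from_matrix(Rt)).as_rotvec()/np.pi,4)
def axes(psi):
    px=np.array([np.cos(psi),np.sin(psi),0]);py=np.array([-px[1],px[0],0]);z=np.array([0,0,1.])
    return px,py,z,-.576*px+.817*z,.817*px+.576*z
E
python3 - <<'E'
from h import *
from station import status
np.set_printoptions(precision=4,suppress=True)
a=ray("top",180+222/4,150+203/4,.121);b=ray("top",180+389/4,150+324/4,.121);print(a,b,np.linalg.norm(a-b))
print("bar yaw",np.degrees(np.arctan2((a-b)[1],(a-b)[0]))-90)
psi=np.radians(-35.2);px,py,z,n,up=axes(psi)
h=(a+b)/2;O=h+.135*px;O[2]=0;print("origin from handle",O)
c=np.array([.4569,-.3413,.0613]);print("panel x offset check",(c-O)@px,"expect -.1186")
for u,v in[(125,255),(192,148),(158,202)]:
  # point on plane 48 mm out of panel
    c_=camera_info("top");K=np.array(c_["camera_matrix"]);R=np.array(c_["R"]);t=np.array(c_["t"])
    o=-R.T@t;d=R.T@np.linalg.solve(K,[180+u/4,150+v/4,1.]);P0=O-.18*px+.018*z+.048*n
    X=o+d*((P0-o)@n)/(d@n);r=X-P0;print("knob top: upslope",r@up,"y",r@py)
E
```

```text
[ 0.472  -0.2954  0.121 ] [ 0.4108 -0.3785  0.121 ] 0.1032594558731349
bar yaw -36.3562422514541
origin from handle [ 0.5517 -0.4148  0.    ]
panel x offset check -0.1198197532787876 expect -.1186
knob top: upslope 0.028151090965313624 y 0.08520103635567827
knob top: upslope 0.10746060327772743 y 0.08041770760986776
knob top: upslope 0.06832565251322288 y 0.0828606012739813
```

Run:
```python
from h import *
f=np.load("pics/top0.npz");W=cloud("top",f["d"]);Z=W[...,2]
for r in[(0,300,0,160),(180,280,0,160),(0,70,180,250),(240,420,0,240)]:
    A=W[r[0]:r[1],r[2]:r[3]].reshape(-1,3);i=A[:,2].argmax();print(r,A[i],np.percentile(A[:,2],[90,99]))
```

```text
(0, 300, 0, 160) [ 0.38289548 -0.38891496  0.95007086] [0.09967037 0.12525223]
(180, 280, 0, 160) [ 0.38289548 -0.38891496  0.95007086] [0.10905634 0.12529017]
(0, 70, 180, 250) [ 0.38289548 -0.38891496  0.95007086] [0.07199467 0.11464968]
(240, 420, 0, 240) [ 0.38289548 -0.38891496  0.95007086] [0.04779962 0.12267781]
```

Request:
apply_moves --deltas '[{"tz": -0.5,"rz": 0.278},{"tz": -0.5,"rz": 0.278},{"tz": -0.5,"rz": 0.278},{"tz": -0.5,"rz": 0.278},{"tz": -0.5,"rz": 0.278}]'

```text
schema error: expected keys tx, ty, tz, rx, ry, rz, hand
```

Request:
apply_moves --deltas '[{"tx": 0,"ty": 0,"tz": -0.5,"rx": 0,"ry": 0,"rz": 0.278,"hand": 0.55},{"tx": 0,"ty": 0,"tz": -0.5,"rx": 0,"ry": 0,"rz": 0.278,"hand": 0.55},{"tx": 0,"ty": 0,"tz": -0.5,"rx": 0,"ry": 0,"rz": 0.278,"hand": 0.55},{"tx": 0,"ty": 0,"tz": -0.5,"rx": 0,"ry": 0,"rz": 0.278,"hand": 0.55},{"tx": 0,"ty": 0,"tz": -0.5,"rx": 0,"ry": 0,"rz": 0.278,"hand": 0.55}]'

```text
time: 0.72
tcp_pos: [0.1654, 0.6281, 0.2806]
orientation: [0.0, 0.538, 0.843, -0.001]
wrist_force: [-0.3, -1.0, 0.2]
gripper_width: 0.553
finger_force: 0.0
```

Request:
apply_moves --deltas '[{"tx": -0.98,"ty": 0.94,"tz": 0,"rx": 0,"ry": 0,"rz": 0.0722,"hand": 0.55},{"tx": -0.98,"ty": 0.94,"tz": 0,"rx": 0,"ry": 0,"rz": 0.0722,"hand": 0.55},{"tx": -0.98,"ty": 0.94,"tz": 0,"rx": 0,"ry": 0,"rz": 0.0722,"hand": 0.55}]'

```text
time: 1.1
tcp_pos: [0.2994, 0.5757, 0.281]
orientation: [0.003, 0.632, 0.775, 0.0]
wrist_force: [-0.4, 0.5, -0.4]
gripper_width: 0.554
finger_force: 0.0
```

Moves go as planned; repeat along the arc.

Request:
apply_moves --deltas '[{"tx": -0.98,"ty": 0.94,"tz": 0,"rx": 0,"ry": 0,"rz": 0.0722,"hand": 0.55},{"tx": -0.98,"ty": 0.94,"tz": 0,"rx": 0,"ry": 0,"rz": 0.0722,"hand": 0.55},{"tx": -0.98,"ty": 0.94,"tz": 0,"rx": 0,"ry": 0,"rz": 0.0722,"hand": 0.55}]'

```text
time: 1.48
tcp_pos: [0.4103, 0.4989, 0.2812]
orientation: [0.002, 0.715, 0.699, -0.0]
wrist_force: [0.1, 0.5, 0.2]
gripper_width: 0.551
finger_force: 0.0
```

Request:
apply_moves --deltas '[{"tx": -0.98,"ty": 0.94,"tz": 0,"rx": 0,"ry": 0,"rz": 0.0722,"hand": 0.55},{"tx": -0.98,"ty": 0.94,"tz": 0,"rx": 0,"ry": 0,"rz": 0.0722,"hand": 0.55},{"tx": -0.98,"ty": 0.94,"tz": 0,"rx": 0,"ry": 0,"rz": 0.0722,"hand": 0.55}]'

```text
time: 1.85
tcp_pos: [0.5011, 0.3994, 0.2813]
orientation: [0.002, 0.789, 0.614, -0.0]
wrist_force: [0.3, 0.0, -0.8]
gripper_width: 0.553
finger_force: 0.0
```

Request:
apply_moves --deltas '[{"tx": -0.98,"ty": 0.94,"tz": 0,"rx": 0,"ry": 0,"rz": 0.0722,"hand": 0.55},{"tx": -0.98,"ty": 0.94,"tz": 0,"rx": 0,"ry": 0,"rz": 0.0722,"hand": 0.55},{"tx": -0.98,"ty": 0.94,"tz": 0,"rx": 0,"ry": 0,"rz": 0.0722,"hand": 0.55}]'

```text
time: 2.22
tcp_pos: [0.5674, 0.2822, 0.2814]
orientation: [0.001, 0.854, 0.521, -0.0]
wrist_force: [-0.5, 0.3, -0.1]
gripper_width: 0.552
finger_force: 0.0
```

Request:
apply_moves --deltas '[{"tx": -0.98,"ty": 0.94,"tz": 0,"rx": 0,"ry": 0,"rz": 0.0722,"hand": 0.55},{"tx": -0.98,"ty": 0.94,"tz": 0,"rx": 0,"ry": 0,"rz": 0.0722,"hand": 0.55},{"tx": -0.98,"ty": 0.94,"tz": 0,"rx": 0,"ry": 0,"rz": 0.0722,"hand": 0.55}]'

```text
time: 2.6
tcp_pos: [0.6059, 0.1529, 0.2815]
orientation: [0.001, 0.907, 0.422, -0.0]
wrist_force: [-0.0, 1.4, 1.5]
gripper_width: 0.55
finger_force: 0.0
```

Request:
apply_moves --deltas '[{"tx": -0.98,"ty": 0.94,"tz": 0,"rx": 0,"ry": 0,"rz": 0.0722,"hand": 0.55},{"tx": -0.98,"ty": 0.94,"tz": 0,"rx": 0,"ry": 0,"rz": 0.0722,"hand": 0.55},{"tx": -0.98,"ty": 0.94,"tz": 0,"rx": 0,"ry": 0,"rz": 0.0722,"hand": 0.55}]'

```text
time: 2.98
tcp_pos: [0.6145, 0.0182, 0.2816]
orientation: [0.001, 0.949, 0.317, -0.0]
wrist_force: [0.6, 1.0, 0.0]
gripper_width: 0.546
finger_force: 0.0
```

```bash
cat >> h.py <<'E'
PSI=np.radians(-35.4);O=np.array([.5517,-.4148,0])
def knobpt(out,s=.066,y=.083):
    px,py,z,n,up=axes(PSI);return O-.18*px+.018*z+s*up+y*py+out*n
E
python3 - <<'E'
from h import *
from station import status
s=status.sense();px,py,z,n,up=axes(PSI);R=np.c_[up,-py,-n]
T=knobpt(.13);print(T,s["joints"]);print(delta(s,T,R))
R0=rot(s["orientation"])
d=(R0.inv()*Ro.from_matrix(R)).as_rotvec()
p=np.array(s["tcp_pos"]);
for f in(1/3,2/3,1):
    q=s["tcp_pos"]+f*(T-np.array(s["tcp_pos"]));Rf=(R0*Ro.from_rotvec(d*f))
    s2=dict(s);print(f,delta(s2,q,Rf.as_matrix()))
# per-step thirds with moving frame
s2=dict(s)
for f in(1/3,2/3,1):
    q=np.array(s["tcp_pos"])+f*(T-np.array(s["tcp_pos"]));Rf=R0*Ro.from_rotvec(d*f)
    print(delta(s2,q,Rf.as_matrix()));Q=Rf.as_quat();s2=dict(tcp_pos=q,orientation=[Q[3],*Q[:3]])
E
```

```text
[ 0.43597389 -0.23073321  0.162226  ] [-0.41406152  0.57217234  0.60286554  1.46951478 -0.33341231  1.20360662
 -0.69199834]
(array([-2.921,  0.916,  1.198]), array([-0.1226,  0.1685,  0.3886]))
0.3333333333333333 (array([-0.974,  0.305,  0.399]), array([-0.0409,  0.0562,  0.1295]))
0.6666666666666666 (array([-1.948,  0.61 ,  0.798]), array([-0.0817,  0.1124,  0.2591]))
1 (array([-2.921,  0.916,  1.198]), array([-0.1226,  0.1685,  0.3886]))
(array([-0.974,  0.305,  0.399]), array([-0.0409,  0.0562,  0.1295]))
(array([-0.841,  0.636,  0.298]), array([-0.0409,  0.0562,  0.1295]))
(array([-0.576,  0.892,  0.27 ]), array([-0.0409,  0.0562,  0.1295]))
```

Request:
apply_moves --deltas '[{"tx": -0.974,"ty": 0.305,"tz": 0.399,"rx": -0.041,"ry": 0.056,"rz": 0.13,"hand": 0.55},{"tx": -0.974,"ty": 0.305,"tz": 0.399,"rx": -0.041,"ry": 0.056,"rz": 0.13,"hand": 0.55},{"tx": -0.974,"ty": 0.305,"tz": 0.399,"rx": -0.041,"ry": 0.056,"rz": 0.13,"hand": 0.55}]'

```text
time: 3.35
tcp_pos: [0.5511, -0.0613, 0.2393]
orientation: [0.031, 0.988, 0.116, 0.101]
wrist_force: [0.3, 0.2, 0.2]
gripper_width: 0.55
finger_force: 0.0
```

Request:
apply_moves --deltas '[{"tx": -0.841,"ty": 0.636,"tz": 0.298,"rx": -0.041,"ry": 0.056,"rz": 0.13,"hand": 0.55},{"tx": -0.841,"ty": 0.636,"tz": 0.298,"rx": -0.041,"ry": 0.056,"rz": 0.13,"hand": 0.55},{"tx": -0.841,"ty": 0.636,"tz": 0.298,"rx": -0.041,"ry": 0.056,"rz": 0.13,"hand": 0.55}]'

```text
time: 3.72
tcp_pos: [0.4933, -0.1439, 0.1999]
orientation: [0.062, 0.974, -0.091, 0.199]
wrist_force: [0.9, 1.2, 0.5]
gripper_width: 0.551
finger_force: 0.0
```

Request:
apply_moves --deltas '[{"tx": -0.576,"ty": 0.892,"tz": 0.27,"rx": -0.041,"ry": 0.056,"rz": 0.13,"hand": 0.55},{"tx": -0.576,"ty": 0.892,"tz": 0.27,"rx": -0.041,"ry": 0.056,"rz": 0.13,"hand": 0.55},{"tx": -0.576,"ty": 0.892,"tz": 0.27,"rx": -0.041,"ry": 0.056,"rz": 0.13,"hand": 0.55},{"tx": -0.576,"ty": 0.892,"tz": 0.27,"rx": -0.041,"ry": 0.056,"rz": 0.13,"hand": 0.55}]'

```text
time: 4.22
tcp_pos: [0.4499, -0.2277, 0.2047]
orientation: [0.087, 0.916, -0.294, 0.259]
wrist_force: [-0.2, 0.6, -0.2]
gripper_width: 0.548
finger_force: 0.0
```

Run:
```python
from h import *
from station import status,get_image
s=status.sense();p,d=get_image("wrist");cv2.imwrite("pics/w1.png",p);np.savez("pics/w1.npz",p=p,d=d,pos=s["tcp_pos"],q=s["orientation"])
px,py,z,n,up=axes(PSI);print(s["time"],np.round(s["joints"],2),delta(s,knobpt(.13),np.c_[up,-py,-n]))
```

```text
4.225 [-0.05  0.31  0.5   2.32 -1.36  0.01 -0.45] (array([-0.304,  0.103,  0.312]), array([ 0.0029,  0.0196, -0.0005]))
```

View pics/w1.png

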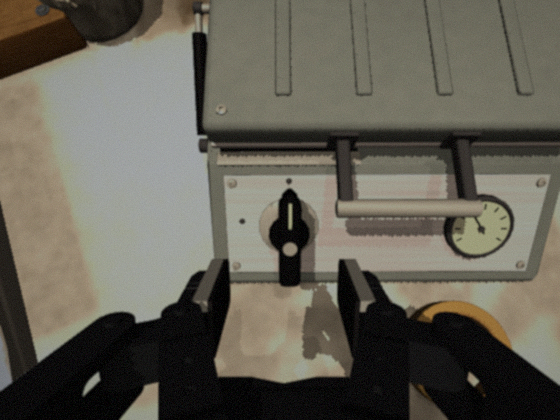

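The wrist view shows the knob bar from (290,192) to (290,285), the handle bar from (337,208) to (483,208) and the gauge at (480,225). The arm is at the j6 and j5 limits, so the full tilt is out of reach. I'll use a vertical tool with shut fingers and push the bar's lower end to the right.

```bash
cat >> h.py <<'E'
def wcloud(d,pos,q):
    c=camera_info("wrist");K=np.array(c["camera_matrix"]);T=np.array(c["T_tool_cam"])
    v,u=np.mgrid[:d.shape[0],:d.shape[1]]
    P=np.stack([(u-K[0,2])/K[0,0]*d,(v-K[1,2])/K[1,1]*d,d],-1)
    return rot(q).apply((P@T[:3,:3].T+T[:3,3]).reshape(-1,3)).reshape(P.shape)+pos
def topress(X,psi=None):
    px,py,z,n,up=axes(PSI if psi is None else psi);r=X-O
    return np.stack([r@px,r@py,r@z],-1)
E
python3 - <<'E'
from h import *
from station import status
np.set_printoptions(precision=4,suppress=True)
f=np.load("pics/w1.npz");p,d=f["p"],f["d"];W=wcloud(d,f["pos"],f["q"])
V=topress(W)
for nm,(u,v) in dict(hl=(342,208),hm=(410,208),hr=(478,208),cap=(290,250),line=(290,215),low=(290,278),pl=(240,185),pr=(530,260),lowedgeL=(250,275),platen=(400,100)).items():
    x=np.median(V[v-1:v+2,u-1:u+2].reshape(-1,3),0);r=x-[-.18,0,.018]
    print(nm,x,"s",r[0]*.817+r[2]*.576,"out",-.576*r[0]+.817*r[2])
m=((p.max(2)<40)&(np.mgrid[:420,:560][0]<300)&(np.mgrid[:420,:560][0]>185)&(abs(np.mgrid[:420,:560][1]-290)<28)).astype(np.uint8)
A=V[(m>0)&(d>0)];r=A-[-.18,0,.018];S=np.c_[r[:,0]*.817+r[:,2]*.576,r[:,1],-.576*r[:,0]+.817*r[:,2]];S=S[S[:,2]>.04]
print(len(S),np.percentile(S,[1,50,99],axis=0))
# handle
hb=V[205:212,337:484].reshape(-1,3);hb=hb[hb[:,2]>.105];print(len(hb),np.median(hb,0),np.polyfit(hb[:,1],hb[:,0],1))
# target: vertical, radial
s=status.sense();px,py,z,n,up=axes(PSI);print(delta(s,s["tcp_pos"],np.c_[py,px,-z]))
E
```

```text
hl [-0.137   0.0519  0.1226] s 0.0953708187948438 out 0.06074589916827101
hm [-0.1372  0.0037  0.1228] s 0.09533954643970995 out 0.06098447046228697
hr [-0.1376 -0.0441  0.1233] s 0.09529564726310116 out 0.06154973746396053
cap [-0.1615  0.0881  0.0897] s 0.05640845700882295 out 0.047912514973076234
line [-0.1378  0.0883  0.1062] s 0.0853050274730187 out 0.04774281259756763
low [-0.1819  0.088   0.0752] s 0.03142731768452421 out 0.047853944994166016
pl [-0.1023  0.1303  0.0739] s 0.09568124541855011 out 0.0009333386152873477
pr [-0.1625 -0.1408  0.0301] s 0.021289045583143235 out -0.00016946037508456732
lowedgeL [-0.1745  0.1246  0.0214] s 0.006435387224163894 out -0.000333827605400917
platen [-0.0575  0.0069  0.1335] s 0.1666555130246704 out 0.023784206907008387
1563 [[0.0256 0.0795 0.0423]
 [0.0659 0.0882 0.0471]
 [0.0991 0.0966 0.0489]]
1022 [-0.1372  0.0043  0.1228] [-0.016  -0.1373]
(array([0., 0., 0.]), array([ 0.1394, -0.1364, -0.4864]))
```

```bash
cat >> h.py <<'E'
def P(x,y,z):
    px,py,zz,n,up=axes(PSI);return O+x*px+y*py+z*zz
def RV():
    px,py,z,n,up=axes(PSI);return np.c_[py,px,-z]
E
python3 - <<'E'
from h import *
from station import status
s=status.sense();R0=rot(s["orientation"]);d=(R0.inv()*Ro.from_matrix(RV())).as_rotvec()
T=P(-.177,.135,.14);p0=np.array(s["tcp_pos"]);s2=dict(s)
for f in(.5,1):
    q=p0+f*(T-p0);Rf=R0*Ro.from_rotvec(d*f);print(delta(s2,q,Rf.as_matrix()));Q=Rf.as_quat();s2=dict(tcp_pos=q,orientation=[Q[3],*Q[:3]])
E
```

```text
(array([-0.109, -0.195,  0.312]), array([ 0.0697, -0.0682, -0.2432]))
(array([ 0.095, -0.124,  0.351]), array([ 0.0697, -0.0682, -0.2432]))
```

Request:
apply_moves --deltas '[{"tx": -0.109,"ty": -0.195,"tz": 0.1,"rx": 0.07,"ry": -0.068,"rz": -0.243,"hand": 0},{"tx": -0.109,"ty": -0.195,"tz": 0.1,"rx": 0.07,"ry": -0.068,"rz": -0.243,"hand": 0},{"tx": -0.109,"ty": -0.195,"tz": 0.1,"rx": 0.07,"ry": -0.068,"rz": -0.243,"hand": 0},{"tx": -0.109,"ty": -0.195,"tz": 0.1,"rx": 0.07,"ry": -0.068,"rz": -0.243,"hand": 0},{"tx": -0.109,"ty": -0.195,"tz": 0.1,"rx": 0.07,"ry": -0.068,"rz": -0.243,"hand": 0},{"tx": -0.109,"ty": -0.195,"tz": 0.1,"rx": 0.07,"ry": -0.068,"rz": -0.243,"hand": 0}]'

```text
time: 5.03
tcp_pos: [0.4597, -0.2084, 0.1899]
orientation: [0.047, 0.985, 0.091, 0.141]
wrist_force: [-0.2, -0.2, -0.2]
gripper_width: -0.001
finger_force: 0.0
```

Run:
```python
from h import *
from station import status
s=status.sense();print(np.round(s["joints"],2),delta(s,P(-.177,.135,.14),RV()))
```

```text
[-0.1   0.42  0.72  2.14 -0.79  0.51 -0.19] (array([ 0.122, -0.077,  0.547]), array([ 0.0697, -0.068 , -0.2429]))
```

Request:
apply_moves --deltas '[{"tx": 0.122,"ty": -0.077,"tz": 0.547,"rx": 0.07,"ry": -0.068,"rz": -0.243,"hand": 0},{"tx": 0.122,"ty": -0.077,"tz": 0.547,"rx": 0.07,"ry": -0.068,"rz": -0.243,"hand": 0},{"tx": 0.122,"ty": -0.077,"tz": 0.547,"rx": 0.07,"ry": -0.068,"rz": -0.243,"hand": 0},{"tx": 0.122,"ty": -0.077,"tz": 0.547,"rx": 0.07,"ry": -0.068,"rz": -0.243,"hand": 0},{"tx": 0.122,"ty": -0.077,"tz": 0.547,"rx": 0.07,"ry": -0.068,"rz": -0.243,"hand": 0},{"tx": 0.122,"ty": -0.077,"tz": 0.547,"rx": 0.07,"ry": -0.068,"rz": -0.243,"hand": 0}]'

```text
time: 5.78
tcp_pos: [0.4841, -0.2031, 0.1397]
orientation: [-0.001, 0.889, 0.457, -0.0]
wrist_force: [0.2, 0.3, 0.2]
gripper_width: -0.001
finger_force: 0.0
```

Run:
```python
from h import *
from station import status,get_image
s=status.sense();print(np.round(s["joints"],2),delta(s,P(-.177,.135,.058),RV()))
p,d=get_image("top");cv2.imwrite("pics/top1.png",cv2.resize(p[110:310,140:400],None,fx=3,fy=3))
```

```text
[-0.02  0.6   0.59  1.9  -0.47  0.78  0.2 ] (array([0.017, 0.009, 0.817]), array([-0.0005,  0.    , -0.0012]))
```

View pics/top1.png

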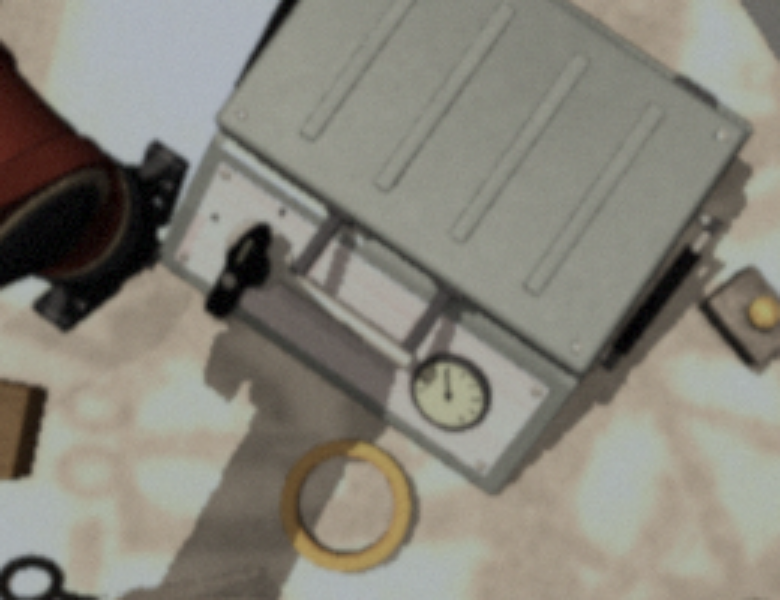

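The top view shows the gripper to the left of the knob bar, which spans (265,232) to (215,305) in the crop. The path to the right is clear.

Request:
apply_moves --deltas '[{"tx": 0.02,"ty": 0.01,"tz": 0.4,"rx": 0,"ry": 0,"rz": 0,"hand": 0},{"tx": 0.02,"ty": 0.01,"tz": 0.82,"rx": 0,"ry": 0,"rz": 0,"hand": 0},{"tx": 0.02,"ty": 0.01,"tz": 0.82,"rx": 0,"ry": 0,"rz": 0,"hand": 0},{"tx": 0.02,"ty": 0.01,"tz": 0.82,"rx": 0,"ry": 0,"rz": 0,"hand": 0}]'

```text
time: 6.32
tcp_pos: [0.4858, -0.2041, 0.0593]
orientation: [0.001, 0.89, 0.456, -0.0]
wrist_force: [0.2, -0.2, 0.1]
gripper_width: 0.002
finger_force: 0.0
```

Request:
apply_moves --deltas '[{"tx": -0.12,"ty": 0,"tz": 0,"rx": 0,"ry": 0,"rz": 0,"hand": 0},{"tx": -0.2,"ty": 0,"tz": 0,"rx": 0,"ry": 0,"rz": 0,"hand": 0},{"tx": -0.25,"ty": 0,"tz": 0,"rx": 0,"ry": 0,"rz": 0,"hand": 0},{"tx": -0.3,"ty": 0,"tz": 0,"rx": 0,"ry": 0,"rz": 0,"hand": 0},{"tx": -0.35,"ty": 0,"tz": 0,"rx": 0,"ry": 0,"rz": 0,"hand": 0},{"tx": -0.35,"ty": 0,"tz": 0,"rx": 0,"ry": 0,"rz": 0,"hand": 0}]'

```text
time: 7.08
tcp_pos: [0.4677, -0.2267, 0.0581]
orientation: [-0.003, 0.888, 0.459, 0.002]
wrist_force: [4.2, 8.1, 2.0]
gripper_width: -0.001
finger_force: 4.4
```

Request:
apply_moves --deltas '[{"tx": -0.05,"ty": 0,"tz": 0,"rx": 0,"ry": 0,"rz": 0,"hand": 0},{"tx": -0.1,"ty": 0,"tz": 0,"rx": 0,"ry": 0,"rz": 0,"hand": 0},{"tx": -0.15,"ty": 0,"tz": 0,"rx": 0,"ry": 0,"rz": 0,"hand": 0},{"tx": -0.2,"ty": 0.02,"tz": 0,"rx": 0,"ry": 0,"rz": 0,"hand": 0},{"tx": -0.24,"ty": 0.04,"tz": 0,"rx": 0,"ry": 0,"rz": 0,"hand": 0},{"tx": -0.26,"ty": 0.04,"tz": 0,"rx": 0,"ry": 0,"rz": 0,"hand": 0}]'

```text
time: 7.82
tcp_pos: [0.449, -0.2438, 0.0557]
orientation: [-0.013, 0.888, 0.46, -0.001]
wrist_force: [-5.0, 14.2, 0.2]
gripper_width: -0.001
finger_force: 6.2
```

Run:
```python
from h import *
from station import status,get_image
s=status.sense();print(np.round(s["joints"],2),topress(np.array(s["tcp_pos"])),delta(s,P(-.177,.075,.058),RV()))
p,d=get_image("top");q,_=get_image("wrist");cv2.imwrite("pics/b.png",np.hstack([cv2.resize(p[160:260,170:320],(400,267)),cv2.resize(q,(356,267))]))
```

```text
[ 0.17  0.71  0.46  1.99 -0.56  0.6   0.4 ] [-0.18275619  0.07984606  0.05571805] (array([-0.048,  0.057, -0.025]), array([-0.0076, -0.0031,  0.0007]))
```

View pics/b.png

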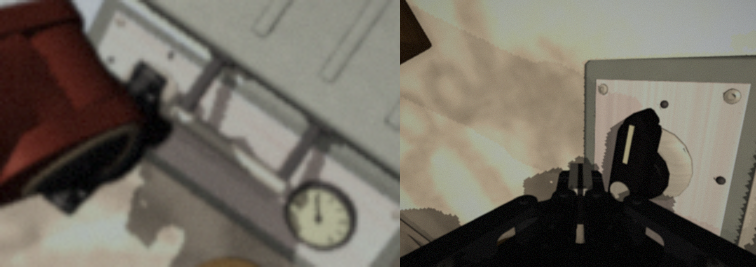

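The wrist view (right half) shows the bar's white-line end pointing left, roughly 70° or more from up-slope, so it is past the detent. I back off to the front and upward, then check.

Request:
apply_moves --deltas '[{"tx": 0.05,"ty": -0.2,"tz": 0,"rx": 0,"ry": 0,"rz": 0,"hand": 0},{"tx": 0.05,"ty": -0.4,"tz": -0.1,"rx": 0,"ry": 0,"rz": 0,"hand": 0},{"tx": 0.05,"ty": -0.4,"tz": -0.6,"rx": 0,"ry": 0,"rz": 0,"hand": 0},{"tx": 0.05,"ty": -0.4,"tz": -1,"rx": 0,"ry": 0,"rz": 0,"hand": 0.3},{"tx": 0.05,"ty": -0.4,"tz": -1,"rx": 0,"ry": 0,"rz": 0,"hand": 0.45},{"tx": 0.05,"ty": -0.4,"tz": -1,"rx": 0,"ry": 0,"rz": 0,"hand": 0.45}]'

```text
time: 8.68
tcp_pos: [0.4234, -0.2275, 0.1578]
orientation: [-0.001, 0.889, 0.457, -0.001]
wrist_force: [-0.7, 0.3, -0.4]
gripper_width: 0.449
finger_force: 0.0
```

Run:
```python
from h import *
from station import status,get_image
s=status.sense();print(s["time"],np.round(s["joints"],2),topress(np.array(s["tcp_pos"])),delta(s,P(-.137,.004,.2),RV()))
q,d=get_image("wrist");cv2.imwrite("pics/w2.png",q);W=topress(wcloud(d,s["tcp_pos"],s["orientation"]))
r=W-[-.18,0,.018];S=r[...,0]*.817+r[...,2]*.576;N=-.576*r[...,0]+.817*r[...,2]
m=(q.max(2)<60)&(abs(N-.045)<.006)&(abs(S-.063)<.045)&(abs(W[...,1]-.088)<.045)&(d>0)
A=np.c_[S[m],W[m][:,1]];c=A.mean(0);v=np.linalg.svd(A-c)[2][0];print(len(A),c,v,np.degrees(np.arctan2(v[1],v[0])))
```

```text
8.675 [ 0.03  0.52  0.62  2.   -0.43  0.75  0.28] [-0.21309002  0.07830661  0.15776811] (array([-0.741,  0.763, -0.423]), array([-0.0006,  0.0003, -0.0012]))
3072 [0.06244889 0.09078617] [ 0.05232867 -0.99862992] -87.00041817651
```

View pics/w2.png

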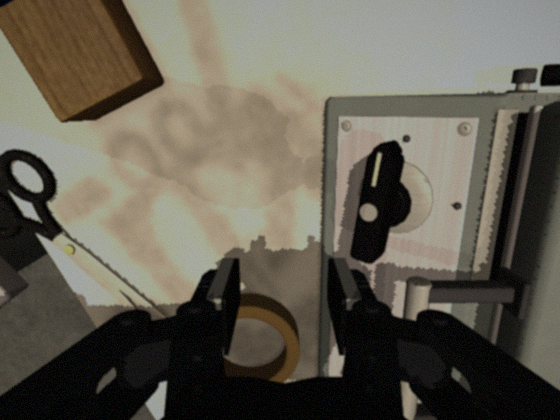

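The knob bar now lies crosswise, from (385,145) to (365,260), measured at about 85–87°, so it is open. Next is the handle.

Request:
apply_moves --deltas '[{"tx": -0.37,"ty": 0.38,"tz": -0.42,"rx": 0,"ry": 0,"rz": 0,"hand": 0.45},{"tx": -0.74,"ty": 0.76,"tz": -0.42,"rx": 0,"ry": 0,"rz": 0,"hand": 0.45},{"tx": -0.74,"ty": 0.76,"tz": -0.42,"rx": 0,"ry": 0,"rz": 0,"hand": 0.45},{"tx": -0.74,"ty": 0.76,"tz": -0.42,"rx": 0,"ry": 0,"rz": 0,"hand": 0.45},{"tx": -0.74,"ty": 0.76,"tz": -0.42,"rx": 0,"ry": 0,"rz": 0,"hand": 0.45}]'

```text
time: 9.35
tcp_pos: [0.4424, -0.3303, 0.199]
orientation: [-0.002, 0.889, 0.458, -0.001]
wrist_force: [0.1, 0.6, -0.7]
gripper_width: 0.45
finger_force: 0.0
```

Run:
```python
from h import *
from station import status,get_image
s=status.sense();print(s["time"],np.round(s["joints"],2),topress(np.array(s["tcp_pos"])),delta(s,P(-.137,.004,.098),RV()))
```

```text
9.35 [ 0.2   0.57  0.63  1.76 -0.4   0.95  0.38] [-0.13806282  0.00557134  0.19904227] (array([-0.016,  0.015,  1.01 ]), array([-0.0013,  0.    , -0.0007]))
```

Request:
apply_moves --deltas '[{"tx": -0.01,"ty": 0.01,"tz": 0.5,"rx": 0,"ry": 0,"rz": 0,"hand": 0.45},{"tx": -0.01,"ty": 0.01,"tz": 1.0,"rx": 0,"ry": 0,"rz": 0,"hand": 0.45},{"tx": -0.01,"ty": 0.01,"tz": 1.0,"rx": 0,"ry": 0,"rz": 0,"hand": 0.45},{"tx": -0.01,"ty": 0.01,"tz": 1.0,"rx": 0,"ry": 0,"rz": 0,"hand": 0.45},{"tx": -0.01,"ty": 0.01,"tz": 1.0,"rx": 0,"ry": 0,"rz": 0,"hand": 0},{"tx": -0.01,"ty": 0.01,"tz": 1.0,"rx": 0,"ry": 0,"rz": 0,"hand": 0},{"tx": -0.01,"ty": 0.01,"tz": 1.0,"rx": 0,"ry": 0,"rz": 0,"hand": 0},{"tx": -0.01,"ty": 0.01,"tz": 1.0,"rx": 0,"ry": 0,"rz": 0,"hand": 0}]'

```text
time: 10.35
tcp_pos: [0.4428, -0.334, 0.1024]
orientation: [0.0, 0.889, 0.457, 0.0]
wrist_force: [-2.0, 1.4, 6.9]
gripper_width: 0.143
finger_force: 58.5
```

Request:
apply_moves --deltas '[{"tx": 0,"ty": 0.02,"tz": -0.18,"rx": 0,"ry": 0,"rz": 0,"hand": 0},{"tx": 0,"ty": 0.05,"tz": -0.35,"rx": 0,"ry": 0,"rz": 0,"hand": 0},{"tx": 0,"ty": 0.09,"tz": -0.53,"rx": 0,"ry": 0,"rz": 0,"hand": 0},{"tx": 0,"ty": 0.145,"tz": -0.7,"rx": 0,"ry": 0,"rz": 0,"hand": 0},{"tx": 0,"ty": 0.194,"tz": -0.82,"rx": 0,"ry": 0,"rz": 0,"hand": 0},{"tx": 0,"ty": 0.25,"tz": -0.94,"rx": 0,"ry": 0,"rz": 0,"hand": 0}]'

```text
time: 11.1
tcp_pos: [0.4613, -0.3471, 0.1944]
orientation: [-0.003, 0.89, 0.457, -0.002]
wrist_force: [-3.9, 1.7, -1.5]
gripper_width: 0.142
finger_force: 58.4
```

Request:
apply_moves --deltas '[{"tx": 0,"ty": 0.083,"tz": -0.158,"rx": 0,"ry": 0,"rz": 0,"hand": 0},{"tx": 0,"ty": 0.177,"tz": -0.31,"rx": 0,"ry": 0,"rz": 0,"hand": 0},{"tx": 0,"ty": 0.309,"tz": -0.49,"rx": 0,"ry": 0,"rz": 0,"hand": 0},{"tx": 0,"ty": 0.456,"tz": -0.657,"rx": 0,"ry": 0,"rz": 0,"hand": 0},{"tx": 0,"ty": 0.617,"tz": -0.811,"rx": 0,"ry": 0,"rz": 0,"hand": 0},{"tx": 0,"ty": 0.79,"tz": -0.95,"rx": 0,"ry": 0,"rz": 0,"hand": 0}]'

```text
time: 11.85
tcp_pos: [0.5238, -0.3916, 0.2935]
orientation: [-0.005, 0.89, 0.457, -0.002]
wrist_force: [-10.4, 9.3, 16.1]
gripper_width: 0.137
finger_force: 58.4
```

Run:
```python
from h import *
from station import status
s=status.sense();t=topress(np.array(s["tcp_pos"]));print(s["time"],np.round(s["joints"],2),t,np.degrees(np.arctan2(t[2]+.017-.1,.118-t[0]))-3.8)
```

```text
11.85 [ 0.27  0.65  0.65  1.32 -0.39  1.31  0.3 ] [-0.03622474  0.00273257  0.29346849] 49.9672026154604
```

Request:
apply_moves --deltas '[{"tx": 0,"ty": 0.148,"tz": -0.1,"rx": 0,"ry": 0,"rz": 0,"hand": 0},{"tx": 0,"ty": 0.3,"tz": -0.19,"rx": 0,"ry": 0,"rz": 0,"hand": 0},{"tx": 0,"ty": 0.46,"tz": -0.27,"rx": 0,"ry": 0,"rz": 0,"hand": 0},{"tx": 0,"ty": 0.627,"tz": -0.336,"rx": 0,"ry": 0,"rz": 0,"hand": 0},{"tx": 0,"ty": 0.797,"tz": -0.392,"rx": 0,"ry": 0,"rz": 0,"hand": 0},{"tx": 0,"ty": 0.797,"tz": -0.392,"rx": 0,"ry": 0,"rz": 0,"hand": 0}]'

```text
time: 12.6
tcp_pos: [0.5948, -0.4422, 0.3341]
orientation: [0.005, 0.889, 0.458, 0.001]
wrist_force: [-0.1, 2.4, 10.5]
gripper_width: 0.134
finger_force: 63.7
```

Request:
apply_moves --deltas '[{"tx": 0,"ty": 0,"tz": 0,"rx": 0,"ry": 0,"rz": 0,"hand": 0.5},{"tx": 0,"ty": 0.02,"tz": 0,"rx": 0,"ry": 0,"rz": 0,"hand": 0.5},{"tx": 0,"ty": 0.02,"tz": -0.3,"rx": 0,"ry": 0,"rz": 0,"hand": 0.5},{"tx": 0,"ty": 0.02,"tz": -0.7,"rx": 0,"ry": 0,"rz": 0,"hand": 0.5},{"tx": 0,"ty": 0.02,"tz": -0.9,"rx": 0,"ry": 0,"rz": 0,"hand": 0.5},{"tx": 0,"ty": -0.5,"tz": -0.9,"rx": 0,"ry": 0,"rz": 0,"hand": 0.5},{"tx": 0,"ty": -0.8,"tz": -0.9,"rx": 0,"ry": 0,"rz": 0,"hand": 0.5}]'

```text
time: 13.48
tcp_pos: [0.5254, -0.3933, 0.417]
orientation: [-0.002, 0.89, 0.456, -0.002]
wrist_force: [0.6, 0.5, -0.1]
gripper_width: 0.502
finger_force: 0.0
```

Run:
```python
from h import *
from station import status,get_image
s=status.sense();t=topress(np.array(s["tcp_pos"]));print(s["time"],np.round(s["joints"],2),t)
p,d=get_image("side");cv2.imwrite("pics/side2.png",p)
```

```text
13.475 [ 0.3   0.6   0.67  1.05 -0.36  1.6   0.25] [-0.03391822  0.0022632   0.41695784]
```

View pics/side2.png

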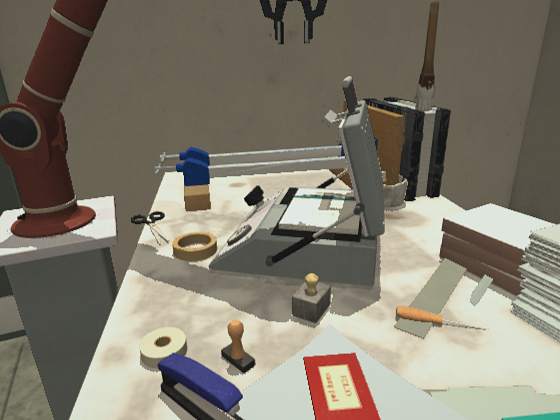

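The platen stands open with its top at about (350,85), the gripper is clear at (293,30), and the weight and tape roll are where they started. I let it settle for a second, then check the knob and platen before handing in.

Request:
apply_moves --deltas '[{"tx": 0,"ty": -0.3,"tz": 0,"rx": 0,"ry": 0,"rz": 0,"hand": 0.5},{"tx": 0,"ty": -0.3,"tz": 0,"rx": 0,"ry": 0,"rz": 0,"hand": 0.5},{"tx": 0,"ty": -0.3,"tz": 0,"rx": 0,"ry": 0,"rz": 0,"hand": 0.5},{"tx": 0,"ty": -0.3,"tz": 0,"rx": 0,"ry": 0,"rz": 0,"hand": 0.5},{"tx": 0,"ty": -0.3,"tz": 0,"rx": 0,"ry": 0,"rz": 0,"hand": 0.5},{"tx": 0,"ty": -0.3,"tz": 0,"rx": 0,"ry": 0,"rz": 0,"hand": 0.5},{"tx": 0,"ty": -0.3,"tz": 0,"rx": 0,"ry": 0,"rz": 0,"hand": 0.5},{"tx": 0,"ty": -0.3,"tz": 0,"rx": 0,"ry": 0,"rz": 0,"hand": 0.5}]'

```text
time: 14.52
tcp_pos: [0.503, -0.3767, 0.4184]
orientation: [-0.0, 0.89, 0.457, -0.001]
wrist_force: [0.7, 0.4, 0.0]
gripper_width: 0.5
finger_force: 0.0
```

Run:
```python
from h import *
from station import status,get_image
def tilt():
    p,d=get_image("side");V=topress(cloud("side",d));m=(d>0)&(abs(V[...,1])<.16)&(V[...,2]>.17)&(V[...,2]<.36)&(V[...,0]>-.02)&(V[...,0]<.2)
    A=V[m];r=A[(abs(A[:,1]+.15)<.03)];c=r[:,[0,2]].mean(0);v=np.linalg.svd(r[:,[0,2]]-c)[2][0];return p,len(r),np.degrees(np.arctan2(v[1],-v[0]))%180
p,n,a=tilt();_,n2,b=tilt();print(n,a,n2,b,status.sense()["time"])
q,_=get_image("top");cv2.imwrite("pics/c.png",np.hstack([cv2.resize(p[60:280,180:400],(400,400)),cv2.resize(q[150:300,170:320],(400,400))]))
```

```text
1863 73.97800027903402 1874 73.97803343956564 14.625
```

View pics/c.png

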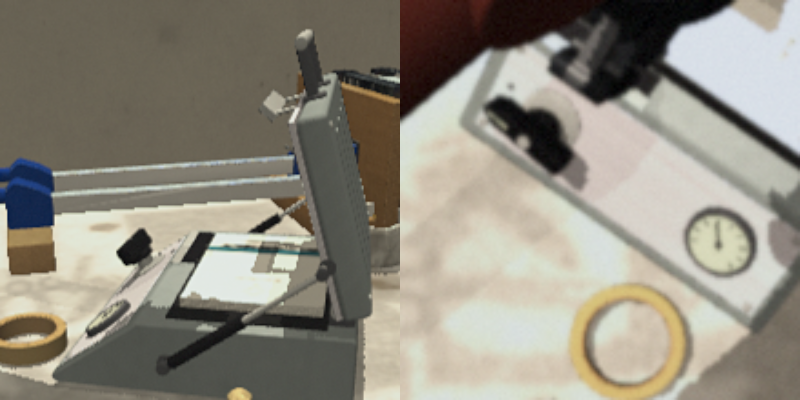

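The platen stands still at about 74° (1.29 rad). The knob lies crosswise at (525,135), and the tape roll has not moved.

```bash
python3 -c "
from station import workorder
print(workorder.finish_job())"
```

```text
the job is handed in; nothing more can be done
None
```

The job is handed in at about 14.6 s: the lock knob rests open at about 85°, the platen stands open at about 1.29 rad on its struts, the arm is clear, and the weight and tape roll show no sign of having moved; the judge's verdict was not shown.

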